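Slide an ornament block along the galley side into the corner beside standing type

ROBOT

A 6-joint arm with a two-finger parallel gripper is mounted at the origin on the work surface. World frame = base frame: x ahead of the robot, y to its left, z up, the work surface at z = 0. Lengths are in mm, angles in rad, forces in N, time in s.
With the tool pointing down it reaches from about 375 to 900 mm from the base axis. Payload 3.1 kg.
Tool frame: the origin (TCP) lies between the finger pads; the fingertips stand 14 mm ahead of it and the grasp point (between the pads) lies 5 mm behind it; y points along the fingers, z is the direction in which the jaws open and shut, and the axes are right-handed (so a half turn about y gives the same grasp; the last joint's range is limited). The gripper opens to 85 mm and grips with 20 to 120 N. Pads are 22 mm wide; open, the fingers measure 114 mm over their backs; the gripper's body (76 mm by 85 mm) begins 54 mm behind the grasp point. The pads swing forward as they close: fully open they stand 13 mm farther back than shut.
Start: joints at [-1.464, 0.527, 1.433, -0, 1.181, -0.178], TCP at [176.227, -599.617, 245.31] pointing down, gripper open.
Joint ranges: [-3.08, 3.08], [-0.75, 2.2], [0.22, 2.44], [-1.43, 4.57], [0, 2.65], [-2.85, 2.85]. Speed limits (rad/s): [2.79, 2.79, 3.14, 3.14, 3.14, 3.14].

INTERFACE

Orientations are given as a 3x3 rotation matrix whose columns are the frame's x, y, z axes.
In Python, from cell import manip, viewer gives the robot as it stands.
- The arm moves only by the tool apply_moves, never from a script. Its argument "rows" is a list that holds one entry, the list of rows, each a list of 4 numbers: the shift along the tool's x, y, z in mm, then the turn about the tool's y in rad. In form: [[[x, y, z, twist], ...]]. A call has 1 to 20 rows; each row is the pose to reach, as a shift and turn from the pose measured when the call began, along the tool's axes at that moment; what a row does not reach only later rows make up. A row lasts 1/12 s, in which the tool goes at most 41.7 mm and 7.16 degrees, less where a joint would pass 70% of its speed; a pose out of reach is approached as far as the arm can. A call with a gripper value outside its range is refused whole. "jaw" is the finger opening in mm, from 0 to 85.4, set as the call begins (left out, the last holds). The fingers move at their own pace and stop on an object; the grip force is fixed at half the most. Time passes only in rows, so rows that repeat a pose let the fingers close. It gives the time, the measured TCP pose, the force and the opening at its end, in the units of the state.
- manip.sense(): the state, without advancing time (a new reading comes with each control period).
- viewer.read_camera(name): name is "side" or "top" or "wrist"; returns a dict with "color" (400x640x3 uint8, blue, green, red), "K" (3x3 intrinsics, pixels), "extrinsics" (4x4, takes a point from camera to world coordinates). Camera axes: x right, y down, z forward; pixel columns grow to the right and rows downward; lengths in mm; the calibration is good to about 2 mm. A picture is of the moment at which its call begins. There is no depth.
- manip.hand_in(): hands the job in, once; it reports no verdict.
The state is a dict: "time_s": time; "joint_positions": joint angles; "qvel": joint speeds; "effort": joint torques, N m; "position": TCP position; "tool_rot": TCP orientation; "contact_force": force on the tool from outside, world axes, zero at the start; "wrist_torque": the same for the moment, N m; "opening": finger opening in mm.
Only numpy, scipy, OpenCV 4.12 (cv2) and the standard library are available. Lean on these libraries where they do the work, as an engineer would, in place of code of your own. Each camera call takes 0.05 s, during which the arm holds its last target.

TASK

The small wood-mounted ornament block lies loose in the steel galley. With the fingertips, first push it across the galley floor until it lies flush against the far long side, well short of the standing lines of type, then push it along, keeping it flush against that side all the way, into the corner space left beside the lines until it is fully home against the closed end. Only push it, flat on the galley floor, never pinching, lifting or tipping it; leave the lines of type and everything else undisturbed, and finish with the hand clear.

Things in the scene. Friction and masses are not known exactly. Their poses are not given: they have to be found in the camera images.
- galley: The galley: a shallow steel tray, does not move, 222 x 330 mm outside. Floor 2 mm thick; sides 3 mm thick, 16 mm high above the bench, on both long sides and one short end; the other short end is open. Origin at the centre of its underside. +x points across it to the far long side (away from the robot at yaw 0), +y along the long sides to the closed end, z up.
- galley_corner (a point): Inner corner of the galley where the far long side meets the closed end, on the galley's floor (2 mm above the bench). Axes as the galley's. The inner face of the far side is the plane x = 0 here, that of the closed end y = 0; the floor reaches 216 mm in -x to the near long side and 327 mm in -y to the open end.
- block: The loose ornament block: hardwood with a thin copper plate bearing a leaf ornament on top, 38 mm (its x) by 50 mm (its y) by 23 mm high, about 40 to 90 g. Origin at the centre of its underside. It starts off the far side, turned up to 0.45 rad. Home, its y lies along the galley's y and its origin is 19 mm in -x and 25 mm in -y from galley_corner.
- type_lines: Five standing lines of metal type in one loose, heavy group (1.5 kg) against the closed end: 110 mm long (its x), 46 mm deep (its y), 23 mm high; past their -x end a 12 mm wood strip and 22 mm steel magnet. Origin at the centre of the underside of the 110 x 46 mm lines. Their +x ends stop 41 to 44 mm short of the galley's far side: the corner space for the block, 46 mm deep.
- spacer: Bystander: loose bare metal spacing piece, 17 x 42 x 19 mm, lying in the galley near its near long side and open end. Origin at the centre of its underside, y along its length.
- stick: Bystander: steel composing stick (a small three-sided tray) 230 x 54 mm, 24 mm high, lying on the bench beyond the closed end. Origin at the centre of its underside, x along its length.
- planer: Bystander: wooden planing block 85 x 115 x 38 mm on the bench beyond the open end. Origin at the centre of its underside.
- quoin_key: Bystander: steel T-handled key lying flat on the bench beyond the open end, handle bar 102 mm along its x, shank 92 mm along its -y, 12 mm high. Origin under the middle of the handle bar.
Not all that is in view belongs to the job. What is shaped like the block but green or turquoise is not meant.

How it is judged (in metres and radians):
On the way:
1. the block lies flush against the galley's far long side (within 3 mm and 0.08 rad), still short of the lines of type (x of block in the frame of galley_corner above -0.022 m and angle between the x axis of block and the x axis of galley_corner, either way round below 0.08 rad and y of block in the frame of galley_corner below -0.08 m), for 0.2 s.
At the end, for the whole second after the job is handed in: The block stands flat and still in the corner, within 2.5 mm of the galley's far side and of its closed end and within 0.06 rad of square; the lines of type are within 3 mm and every bystander within 15 mm of where it started (x of block in the frame of galley_corner above -0.0215 m and y of block in the frame of galley_corner above -0.0275 m and angle between the x axis of block and the x axis of galley_corner, either way round below 0.06 rad and z of block in the frame of galley_corner below 0.0015 m and angle between block's own z axis and vertical below 0.05 rad and linear speed of block below 0.01 m/s and distance of type_lines from where it was at the start of the episode below 0.003 m and distance of each of spacer, stick, planer, quoin_key from where it was at the start of the episode below 0.015 m); the robot touches nothing.
It fails at once if the block is pinched: the fingers stand astride it, touching it, with their tips well below its top (contact force between the fingers and block above 0.5 N and horizontal distance between the grasp point and block below 0.015 m and z of the grasp point in the frame of galley_corner below 0.034 m).
It fails at once if the block is lifted more than 6 mm off the galley floor or tipped more than 0.2 rad (z of block in the frame of galley_corner above 0.006 m or angle between block's own z axis and vertical above 0.2 rad).
It fails at once if the block comes within 80 mm of home (along the galley) while off the far side: its centre over 6 mm from where it lies flush (y of block in the frame of galley_corner above -0.105 m and x of block in the frame of galley_corner below -0.025 m).
It fails at once if the standing type is moved over 3 mm (distance of type_lines from where it was at the start of the episode above 0.003 m).
It fails at once if a bystander is moved over 15 mm (distance of any of spacer, stick, planer, quoin_key from where it was at the start of the episode above 0.015 m).
It also fails if it takes over 45 s, if anything falls off the work surface, if the arm or the gripper's body presses on something with over 40 N, if the wrist force passes 120 N, or if a joint passes its speed limit or range.

## Working session

There is one attempt and no reset: what is moved stays moved. The work goes in short steps, Python scripts to look and compute and a tool call to move; the robot and the scene stay as the last step left them, time stands still between calls to the robot, and variables do not carry over. Pictures are saved under pics/ and viewed, and the job is handed in when it is done.

Besides the shell and the picture viewer there is one more tool, called as a command line: name --argument value ..., lists and objects as JSON in quotes. apply_moves: Moves the arm, as the interface text tells. Its arguments: {"type":"object","properties":{"rows":{"type":"array","items":{"type":"array","items":{"type":"array","items":{"type":"number"}}}},"jaw":{"type":"number"}},"required":["rows"]}

```bash
mkdir -p pics; ls
python3 - <<'E'
from cell import manip, viewer
import cv2,numpy as np
np.set_printoptions(suppress=True,precision=4)
s=manip.sense()
print(s['time_s'],s['position'],s['tool_rot'],s['opening'])
for n in ['side','top','wrist']:
    c=viewer.read_camera(n); cv2.imwrite(f'pics/{n}0.png',c['color']); print(n,c['K'],c['extrinsics'])
E
```

```text
pics
0.0 [ 176.1691 -598.9486  244.3553] [[-0.9594 -0.0002  0.2819]
 [-0.2819  0.0021 -0.9594]
 [-0.0004 -1.     -0.0021]] 85.46540098723334
side [[432.1491   0.     318.5504]
 [  0.     432.1491 194.321 ]
 [  0.       0.       1.    ]] [[ -0.7025  -0.5204   0.4855  34.662 ]
 [ -0.7116   0.5     -0.4936 512.9274]
 [  0.0141  -0.6922  -0.7215 845.5017]
 [  0.       0.       0.       1.    ]]
top [[422.1447   0.     323.3056]
 [  0.     422.1447 205.8894]
 [  0.       0.       1.    ]] [[  -0.0291   -0.998     0.0563  492.5964]
 [  -0.9996    0.0294    0.0049  -24.1984]
 [  -0.0065   -0.0561   -0.9984 1021.1495]
 [   0.        0.        0.        1.    ]]
wrist [[343.8103   0.     317.9661]
 [  0.     343.8103 199.246 ]
 [  0.       0.       1.    ]] [[   0.282    -0.9085   -0.3083  254.6722]
 [  -0.9594   -0.2679   -0.0883 -575.205 ]
 [  -0.0024    0.3207   -0.9472  373.1924]
 [   0.        0.        0.        1.    ]]
```

View pics/top0.png

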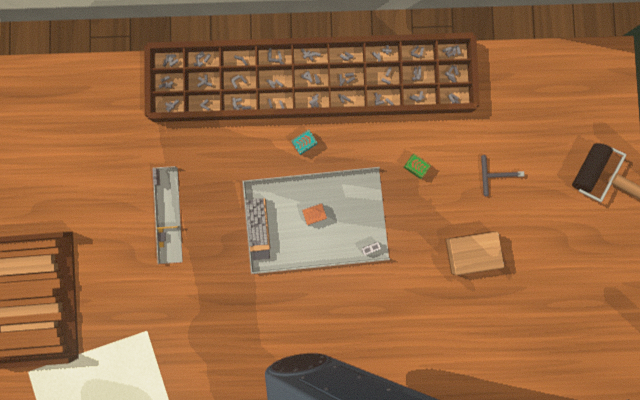

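View pics/side0.png

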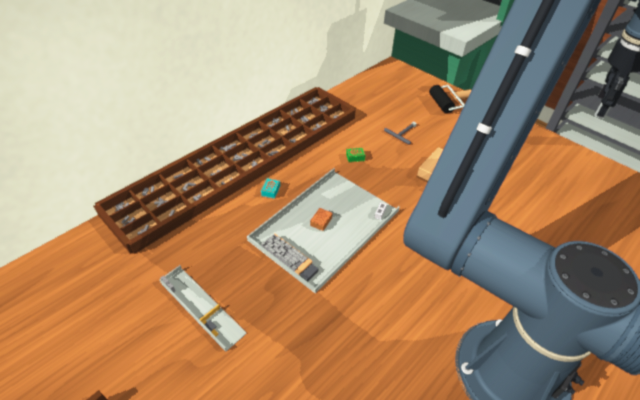

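The top view shows the galley with corners at about (243,181), (381,169), (389,261) and (252,272). The type is at its left, closed end. There are three block-shaped things: copper-brown (315,214) inside the galley, turquoise (304,142) and green (417,166). The copper one inside the galley fits the description. I'll confirm that in a crop.

Run:
```python
import cv2
a=cv2.imread('pics/top0.png')[155:290,230:405]
cv2.imwrite('pics/crop0.png',cv2.resize(a,None,fx=4.4,fy=4.4,interpolation=cv2.INTER_CUBIC))
```

```text
(no output)
```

View pics/crop0.png

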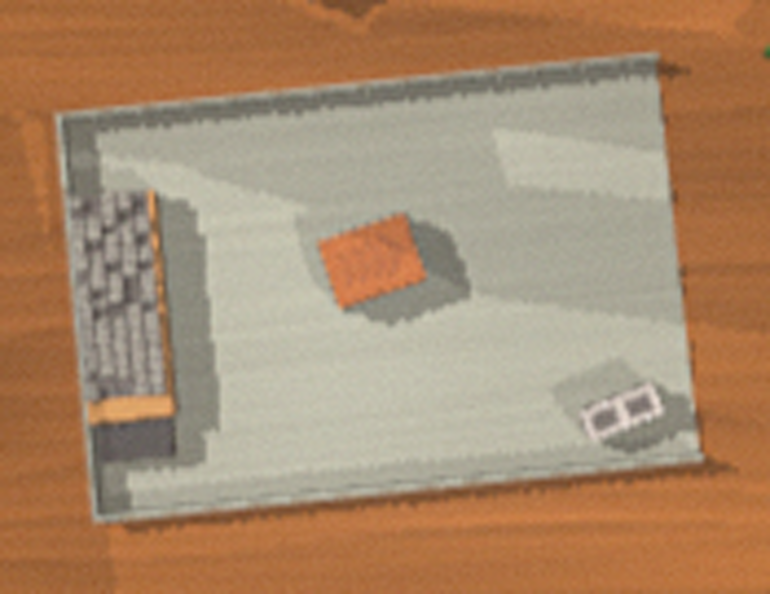

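View pics/wrist0.png

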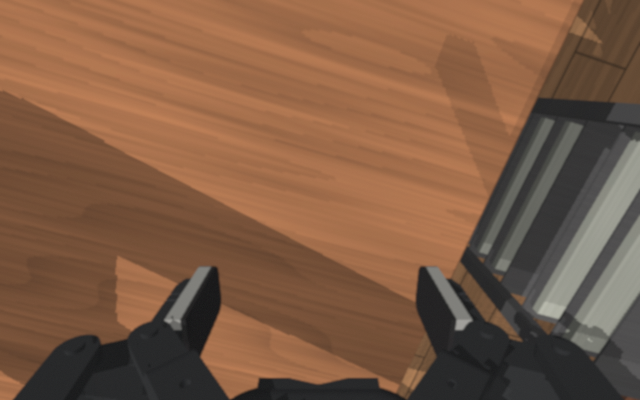

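The crop confirms it: the copper-topped block's corners are about (320,243), (408,213), (426,275) and (343,307). The galley rim's outer corners are (57,114), (657,55), (703,462) and (97,520). The spacer lies at the lower right and the corner space at the upper left.

```bash
cat > h.py <<'E'
import numpy as np,cv2
from cell import manip,viewer
np.set_printoptions(suppress=True,precision=3)
def ray(c,uv,z):
    uv=np.atleast_2d(uv).astype(float); K=c['K'];E=c['extrinsics']
    d=(np.linalg.inv(K)@np.c_[uv,np.ones(len(uv))].T).T@E[:3,:3].T
    o=E[:3,3]; return o+d*((z-o[2])/d[:,2])[:,None]
def block(c,z=25,roi=None):
    im=c['color'].astype(int);b,g,r=im[...,0],im[...,1],im[...,2]
    return im
E
python3 - <<'E'
from h import *
c=viewer.read_camera('top')
im=c['color']
cr=np.array([(57,114),(657,55),(703,462),(97,520)])/4.4+[230,155]-0.4
P=ray(c,cr,16); print(P)
print([np.linalg.norm(P[i]-P[(i+1)%4]) for i in range(4)])
d=P[0]-P[1];print('yaw from far side',np.arctan2(-d[0],d[1])); d=P[3]-P[2];print(np.arctan2(-d[0],d[1])); d=P[0]-P[3];print(np.arctan2(d[1],d[0]))
hsv=cv2.cvtColor(im,cv2.COLOR_BGR2HSV)
print(hsv[214,315],hsv[214,340],im[214,315])
m=cv2.inRange(hsv,(3,130,100),(20,255,255)); mm=np.zeros_like(m); mm[195:235,290:345]=m[195:235,290:345]
n,l,st,ce=cv2.connectedComponentsWithStats(mm);k=1+np.argmax(st[1:,4]);print(st[k],ce[k])
cs,_=cv2.findContours((l==k).astype(np.uint8),cv2.RETR_EXTERNAL,cv2.CHAIN_APPROX_NONE)
r=cv2.minAreaRect(cs[0]);bx=cv2.boxPoints(r);B=ray(c,bx,25);print(B,[np.linalg.norm(B[i]-B[(i+1)%4]) for i in range(2)]);print('cen',ray(c,ce[k],25))
E
```

```text
[[ 615.867  172.361   16.   ]
 [ 638.375 -155.118   16.   ]
 [ 417.48  -171.78    16.   ]
 [ 395.804  154.857   16.   ]]
[np.float64(328.25225152943614), np.float64(221.52229955796506), np.float64(327.35498412099713), np.float64(220.75831915485261)]
yaw from far side 0.06862353404191483
0.06626576249992543
0.07937550767146898
[ 10 148 200] [ 28  25 172] [ 84 122 200]
[303 204  23  21 306] [314.065 213.895]
[[540.752  30.584  25.   ]
 [554.344 -14.49   25.   ]
 [519.981 -24.831  25.   ]
 [506.436  20.159  25.   ]] [np.float64(47.07849703161614), np.float64(35.884629382750646)]
cen [[530.494   3.053  25.   ]]
```

apply_moves --rows '[[[-461,0,-490,0.216],[-461,0,-490,0.216],[-461,0,-490,0.216],[-461,0,-490,0.216],[-461,0,-490,0.216],[-461,0,-490,0.216],[-461,0,-490,0.216],[-461,0,-490,0.216],[-461,0,-490,0.216],[-461,0,-490,0.216],[-461,0,-490,0.216],[-461,0,-490,0.216],[-461,0,-490,0.216],[-461,0,-490,0.216],[-461,0,-490,0.216],[-461,0,-490,0.216],[-461,0,-490,0.216],[-461,0,-490,0.216],[-461,0,-490,0.216],[-461,0,-490,0.216]]]' --jaw 24

```text
time_s: 1.87
position: [479.6, -0.2, 245.3]
tool_rot: [[-0.998, -0.001, 0.069], [-0.069, 0.001, -0.998], [0.001, -1.0, -0.001]]
contact_force: [0.4, -0.1, 0.3]
opening: 23.8
```

Run:
```python
from h import *
c=viewer.read_camera('wrist');cv2.imwrite('pics/w1.png',c['color']);np.savez('w1.npz',**c)
```

```text
(no output)
```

View pics/w1.png

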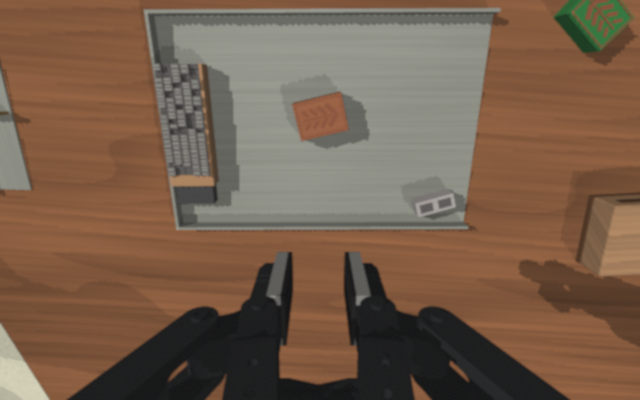

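The wrist view shows the far rim level at row ~10, so the yaw estimate holds. The block's corners are about (293,103), (343,93), (348,130) and (301,140), and the rim corners are (146,11), (498,10), (178,229) and (468,228).

Run:
```python
from h import *
c=np.load('w1.npz')
P=ray(c,[(146,11),(498,10),(468,228),(178,229)],16);print(P,[np.linalg.norm(P[i]-P[(i+1)%4]) for i in range(4)],P.mean(0))
d=P[0]-P[1];print(np.arctan2(-d[0],d[1]))
B=ray(c,[(293,103),(343,93),(348,130),(301,140)],25);print(B,B.mean(0))
d=B[0]-B[1];print(np.arctan2(-d[0],d[1]))
print(manip.sense()['time_s'])
```

```text
[[ 612.829  170.085   16.   ]
 [ 635.983 -155.225   16.   ]
 [ 417.349 -173.373   16.   ]
 [ 393.323  154.141   16.   ]] [np.float64(326.1326492759566), np.float64(219.3855210747665), np.float64(328.39433205719916), np.float64(220.08425428523296)] [514.871  -1.093  16.   ]
0.07105577202320834
[[540.514  29.695  25.   ]
 [553.199 -18.265  25.   ]
 [518.211 -26.537  25.   ]
 [504.962  19.971  25.   ]] [529.222   1.216  25.   ]
0.2585740954382832
1.9167
```

apply_moves --rows '[[[0,205,0,0],[0,205,0,0],[0,205,0,0],[0,205,0,0],[0,205,0,0],[0,205,0,0],[0,205,0,0],[0,205,0,0],[0,215,0,0],[0,220,0,0],[0,224,0,0],[0,224,0,0]]]'

```text
time_s: 2.92
position: [480.0, -0.3, 22.2]
tool_rot: [[-0.998, 0.001, 0.068], [-0.068, 0.001, -0.998], [-0.001, -1.0, -0.001]]
contact_force: [-0.3, -0.1, -0.4]
opening: 24.1
```

Run:
```python
from h import *
s=manip.sense();print(s['position'],s['contact_force'],s['tool_rot'])
c=viewer.read_camera('side');a=c['color'][150:300,230:420];cv2.imwrite('pics/s2.png',cv2.resize(a,None,fx=4,fy=4,interpolation=cv2.INTER_CUBIC))
c=viewer.read_camera('wrist');cv2.imwrite('pics/w2.png',c['color'])
```

```text
[479.958  -0.328  22.237] [-0.33  -0.074 -0.429] [[-0.998  0.001  0.068]
 [-0.068  0.001 -0.998]
 [-0.001 -1.    -0.001]]
```

View pics/s2.png

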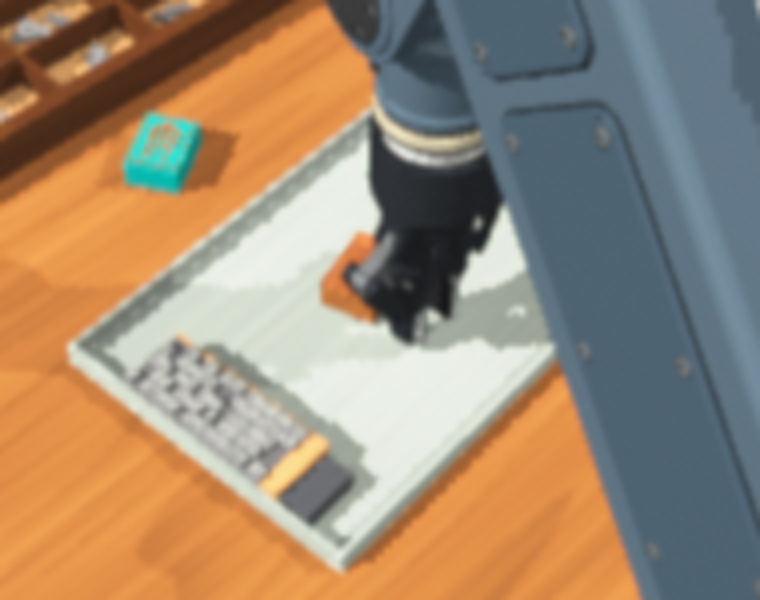

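View pics/w2.png

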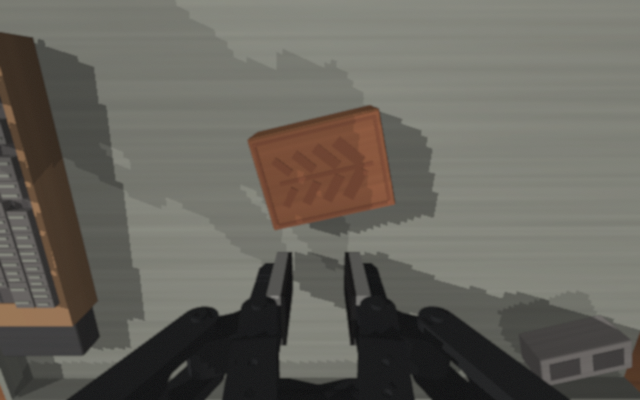

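The wrist view shows the block centred ahead of the fingers at (322,168), with the fingers at (280,290) and (358,290). I'll push across in 5 mm steps.

apply_moves --rows '[[[-5,2,0,0],[-10,2,0,0],[-14,2,0,0],[-18,2,0,0],[-22,2,0,0],[-26,2,0,0],[-30,2,0,0],[-34,2,0,0],[-38,2,0,0],[-42,2,0,0],[-46,2,0,0],[-50,2,0,0],[-54,2,0,0],[-58,2,0,0],[-62,2,0,0],[-66,2,0,0],[-70,2,0,0],[-74,2,0,0],[-77,2,0,0],[-80,2,0,0]]]'

```text
time_s: 4.68
position: [559.8, 5.3, 20.1]
tool_rot: [[-0.998, 0.0, 0.068], [-0.068, 0.001, -0.998], [-0.0, -1.0, -0.001]]
contact_force: [-0.7, 0.2, 0.1]
opening: 24.1
```

Run:
```python
from h import *
s=manip.sense();print(s['position'],s['contact_force'])
c=viewer.read_camera('wrist');cv2.imwrite('pics/w3.png',c['color'])
```

```text
[559.824   5.278  20.117] [-0.728  0.194  0.139]
```

View pics/w3.png

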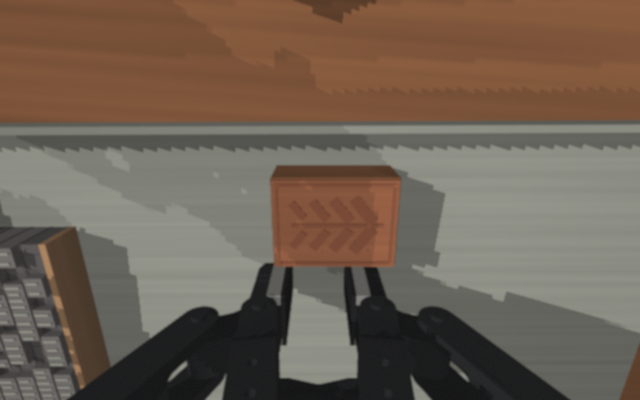

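The block is now square, with its top at (275–398, 178–265), and the gap to the far side remains at rows 140–165. I'll close about 15 mm gently.

apply_moves --rows '[[[-3,0,0,0],[-6,0,0,0],[-8,0,0,0],[-10,0,0,0],[-11,0,0,0],[-12,0,0,0],[-13,0,0,0],[-13,0,0,0]]]'

```text
time_s: 5.4
position: [573.8, 6.1, 20.2]
tool_rot: [[-0.998, 0.002, 0.068], [-0.068, 0.001, -0.998], [-0.002, -1.0, -0.0]]
contact_force: [0.1, -0.1, 0.7]
opening: 23.9
```

Run:
```python
from h import *
s=manip.sense();print(s['position'],s['contact_force'])
c=viewer.read_camera('wrist');cv2.imwrite('pics/w4.png',c['color'])
```

```text
[573.834   6.053  20.229] [ 0.091 -0.131  0.652]
```

View pics/w4.png

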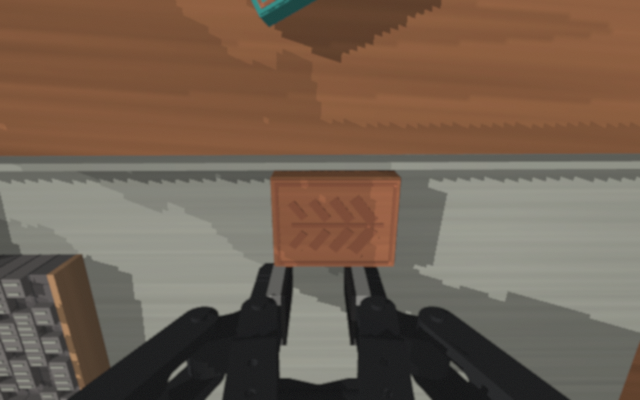

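apply_moves --rows '[[[-1,0,0,0],[-2,0,0,0],[-2,0,0,0]]]'

```text
time_s: 5.7
position: [575.0, 6.2, 20.2]
tool_rot: [[-0.998, -0.0, 0.068], [-0.068, 0.001, -0.998], [0.0, -1.0, -0.001]]
contact_force: [-2.4, -1.6, 1.2]
opening: 23.6
```

apply_moves --rows '[[[-1,0,0,0],[-1,0,0,0],[-1,0,0,0]]]'

```text
time_s: 5.95
position: [574.9, 6.3, 20.1]
tool_rot: [[-0.998, -0.002, 0.068], [-0.068, 0.001, -0.998], [0.002, -1.0, -0.001]]
contact_force: [-3.7, -1.2, 2.6]
opening: 24.1
```

Run:
```python
from h import *
s=manip.sense();print(s['position'],s['contact_force'])
c=viewer.read_camera('wrist');cv2.imwrite('pics/w5.png',c['color'][120:300,200:460].repeat(3,0).repeat(3,1))
```

```text
[574.948   6.273  20.055] [-3.686 -1.155  2.612]
```

View pics/w5.png

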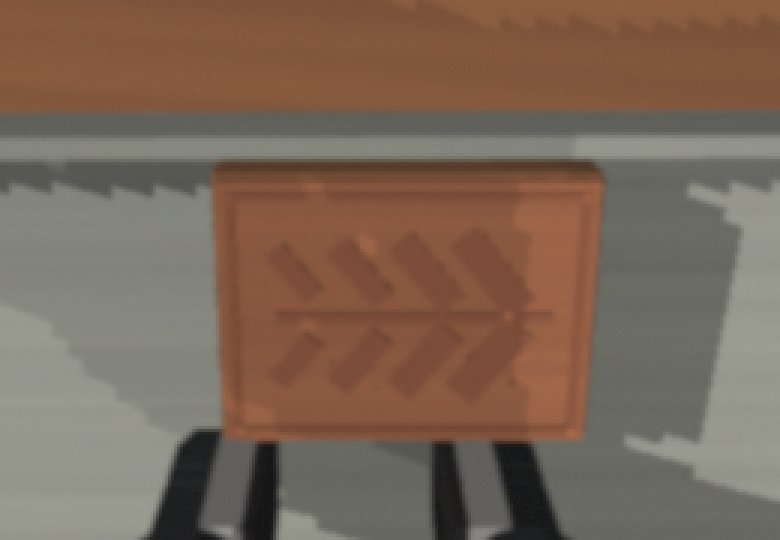

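The block is flush: its far face meets the rim at row ~165 of the crop, there is about 4 N of contact, and the TCP stopped where the wall geometry predicts. I'll back off, lift, then turn behind the block.

apply_moves --rows '[[[10,0,0,0],[20,0,0,0],[20,-40,0,0],[20,-75,0,0],[20,-75,30,-0.12],[0,-75,56,-0.3],[-28,-75,56,-0.5],[-28,-75,56,-0.7],[-28,-75,56,-0.9],[-28,-75,56,-1.1],[-28,-75,56,-1.3],[-28,-75,56,-1.571],[-28,-75,56,-1.571],[-28,-75,56,-1.571],[-28,-75,56,-1.571],[-28,-75,56,-1.571],[-28,-75,56,-1.571],[-28,-75,56,-1.571],[-28,-75,56,-1.571]]]'

```text
time_s: 7.58
position: [608.0, -47.8, 95.1]
tool_rot: [[0.066, 0.0, 0.998], [-0.998, 0.0, 0.066], [-0.0, -1.0, 0.0]]
contact_force: [0.5, -0.5, -0.2]
opening: 24.1
```

Run:
```python
from h import *
s=manip.sense();print(s['time_s'],s['position'],s['contact_force'],s['tool_rot'])
c=viewer.read_camera('wrist');cv2.imwrite('pics/w6.png',c['color'])
```

```text
7.5833 [607.962 -47.812  95.128] [ 0.48  -0.482 -0.179] [[ 0.066  0.     0.998]
 [-0.998  0.     0.066]
 [-0.    -1.     0.   ]]
```

View pics/w6.png

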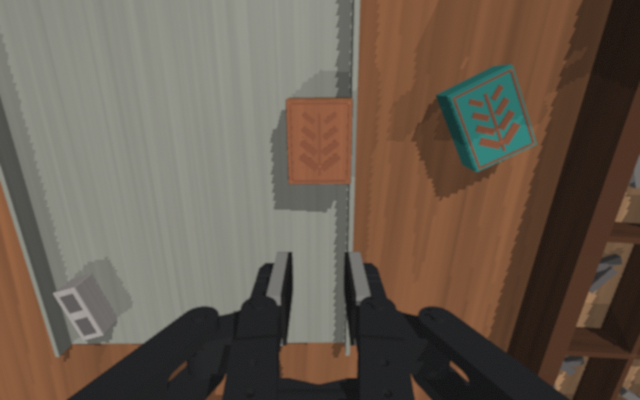

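The block is still flush against the far side, with its top at (287–352, 98–185), and the hand is centred behind it. I'll narrow the jaw and descend.

apply_moves --rows '[[[0,0,-2,0.0],[0,0,-2,0],[0,0,-2,0],[0,20,-2,-0.003],[0,40,-2,-0.003],[0,55,-2,-0.003],[0,65,-2,-0.003],[0,70,-2,-0.003],[0,74,-2,-0.003],[0,75,-2,-0.003],[0,75,-2,-0.003]]]' --jaw 5

```text
time_s: 8.55
position: [606.1, -48.0, 20.4]
tool_rot: [[0.069, 0.0, 0.998], [-0.998, 0.0, 0.069], [-0.0, -1.0, 0.0]]
contact_force: [0.6, 0.1, 1.0]
opening: 4.9
```

Run:
```python
from h import *
s=manip.sense();print(s['time_s'],s['position'],s['contact_force'],s['tool_rot'])
c=viewer.read_camera('wrist');cv2.imwrite('pics/w7.png',c['color'])
```

```text
8.55 [606.062 -47.966  20.372] [0.555 0.068 1.021] [[ 0.069  0.     0.998]
 [-0.998  0.     0.069]
 [-0.    -1.     0.   ]]
```

View pics/w7.png

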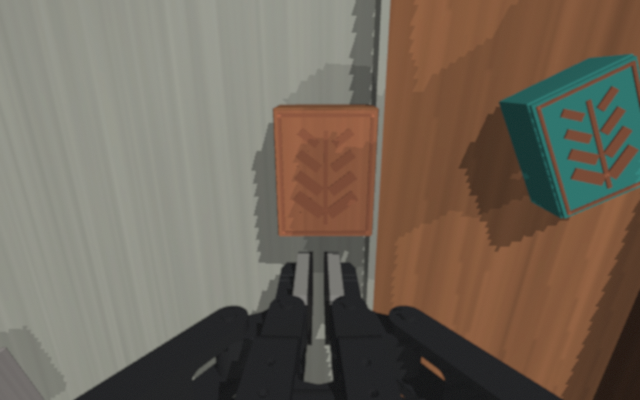

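apply_moves --rows '[[[-5,0,0,0],[-10,0,0,0],[-13,0,0,0],[-16,0,0,0],[-19,0,0.2,0],[-22,0,0.4,0],[-25,0,0.6,0],[-28,0,0.8,0],[-31,0,1.0,0],[-34,0,1.2,0],[-37,0,1.4,0],[-40,0,1.5,0],[-43,0,1.5,0],[-46,0,1.5,0],[-49,0,1.5,0],[-52,0,1.5,0],[-55,0,1.5,0],[-58,0,1.5,0],[-60,0,1.5,0]]]'

```text
time_s: 10.18
position: [603.5, 12.4, 20.7]
tool_rot: [[0.07, 0.001, 0.998], [-0.998, 0.0, 0.07], [-0.0, -1.0, 0.001]]
contact_force: [-0.5, -1.2, -1.0]
opening: 4.7
```

Run:
```python
from h import *
s=manip.sense();print(s['time_s'],s['position'],s['contact_force'],s['tool_rot'])
c=viewer.read_camera('wrist');cv2.imwrite('pics/w8.png',c['color'])
```

```text
10.1833 [603.52   12.405  20.68 ] [-0.499 -1.184 -1.01 ] [[ 0.07   0.001  0.998]
 [-0.998  0.     0.07 ]
 [-0.    -1.     0.001]]
```

View pics/w8.png

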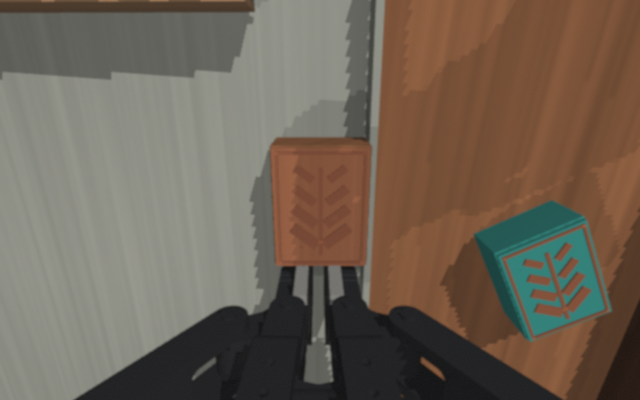

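The block is square and flush with the far side at column ~370. The type's end is at column 253, left of the block's edge at 272, so the path is clear. I'll go on.

apply_moves --rows '[[[-3,0,0,0],[-6,0,0,0],[-9,0,0.2,0],[-12,0,0.3,0],[-15,0,0.4,0],[-18,0,0.5,0],[-21,0,0.6,0],[-24,0,0.7,0],[-27,0,0.8,0],[-30,0,0.9,0],[-33,0,1.0,0],[-36,0,1.0,0],[-39,0,1.0,0],[-42,0,1.0,0],[-45,0,1.0,0],[-48,0,1.0,0],[-50,0,1.0,0]]]'

```text
time_s: 11.65
position: [600.9, 63.1, 20.7]
tool_rot: [[0.07, 0.001, 0.998], [-0.998, 0.001, 0.07], [-0.001, -1.0, 0.001]]
contact_force: [0.3, -0.3, -0.2]
opening: 5.2
```

Run:
```python
from h import *
s=manip.sense();print(s['time_s'],s['position'],s['contact_force'],s['tool_rot'])
c=viewer.read_camera('wrist');cv2.imwrite('pics/w9.png',c['color'])
```

```text
11.65 [600.935  63.087  20.719] [ 0.336 -0.263 -0.219] [[ 0.07   0.001  0.998]
 [-0.998  0.001  0.07 ]
 [-0.001 -1.     0.001]]
```

View pics/w9.png

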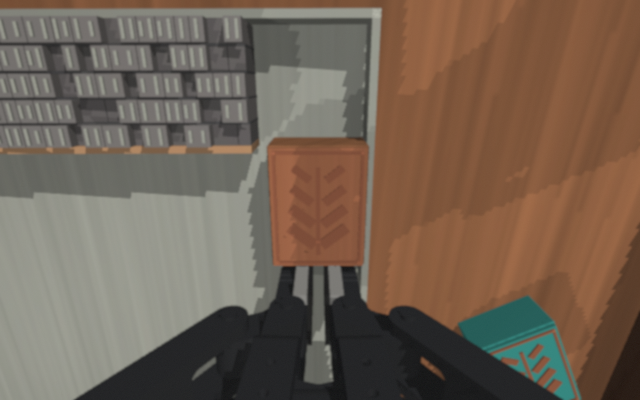

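The block enters the space with clearance on the left: the type's end is at column 256 and the block's edge at 268. It is flush on the right and square.

apply_moves --rows '[[[-3,0,0,0],[-6,0,0,0],[-9,0,0.1,0],[-12,0,0.2,0],[-15,0,0.3,0],[-18,0,0.3,0],[-21,0,0.3,0],[-24,0,0.3,0],[-27,0,0.3,0],[-30,0,0.3,0],[-33,0,0.3,0],[-35,0,0.3,0],[-37,0,0.3,0],[-39,0,0.3,0],[-40,0,0.3,0],[-41,0,0.3,0],[-41,0,0.3,0]]]'

```text
time_s: 13.12
position: [598.4, 104.5, 20.7]
tool_rot: [[0.07, 0.001, 0.998], [-0.998, 0.001, 0.07], [-0.001, -1.0, 0.001]]
contact_force: [-0.1, 0.6, -0.2]
opening: 4.7
```

apply_moves --rows '[[[-1,0,0,0],[-2,0,0,0],[-2,0,0,0]]]'

```text
time_s: 13.37
position: [598.4, 106.1, 20.8]
tool_rot: [[0.071, 0.001, 0.998], [-0.998, 0.0, 0.071], [-0.0, -1.0, 0.001]]
contact_force: [0.1, -2.5, -0.0]
opening: 5.1
```

Run:
```python
from h import *
s=manip.sense();print(s['time_s'],s['position'],s['contact_force'])
c=viewer.read_camera('wrist');cv2.imwrite('pics/w10.png',c['color'][80:300,180:440].repeat(2,0).repeat(2,1))
```

```text
13.3667 [598.442 106.089  20.802] [ 0.058 -2.496 -0.025]
```

View pics/w10.png

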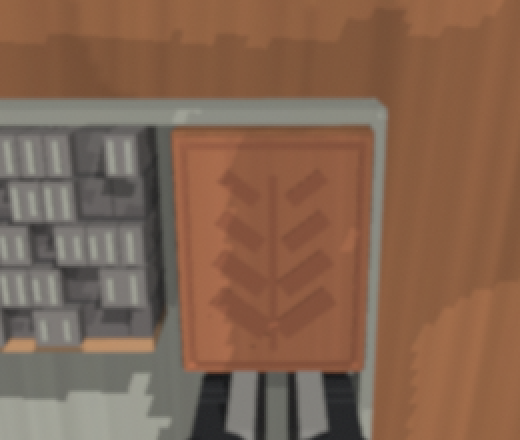

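apply_moves --rows '[[[-1,0,0,0],[-1.5,0,0,0],[-1.5,0,0,0]]]'

```text
time_s: 13.67
position: [598.5, 106.2, 20.9]
tool_rot: [[0.071, 0.001, 0.997], [-0.997, -0.002, 0.071], [0.002, -1.0, 0.001]]
contact_force: [0.1, -7.2, -0.2]
opening: 5.1
```

apply_moves --rows '[[[-2,0,0,0],[-2,0,0,0],[-2,0,0,0]]]'

```text
time_s: 13.92
position: [598.5, 106.2, 20.9]
tool_rot: [[0.072, 0.001, 0.997], [-0.997, -0.004, 0.072], [0.004, -1.0, 0.001]]
contact_force: [-0.4, -9.1, 0.3]
opening: 5.1
```

The block has stopped hard against the closed end: about 9 N, with no further motion, at the predicted TCP position. I'll retreat straight back, then up.

apply_moves --rows '[[[4,0,0,0],[10,0,0,0],[20,0,0,0],[30,0,0,0],[30,-30,0,0],[30,-70,0,0],[40,-110,0,0],[50,-150,0,0],[60,-150,0,0],[60,-150,0,0]]]'

```text
time_s: 14.75
position: [605.0, 44.6, 174.4]
tool_rot: [[0.07, 0.009, 0.998], [-0.998, -0.006, 0.07], [0.006, -1.0, 0.008]]
contact_force: [-0.8, 0.2, -0.5]
opening: 5.1
```

Run:
```python
from h import *
s=manip.sense();print(s['time_s'],s['position'],s['contact_force'])
c=viewer.read_camera('wrist');np.savez('w11.npz',**c);cv2.imwrite('pics/w11.png',c['color'])
c=viewer.read_camera('top');cv2.imwrite('pics/top11.png',c['color'])
```

```text
14.75 [604.999  44.629 174.446] [-0.838  0.227 -0.547]
```

View pics/w11.png

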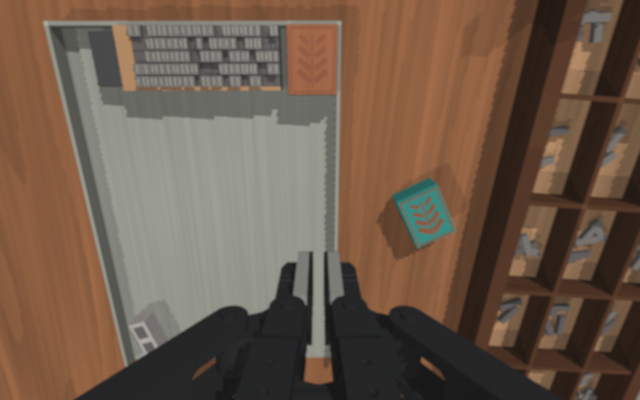

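View pics/top11.png

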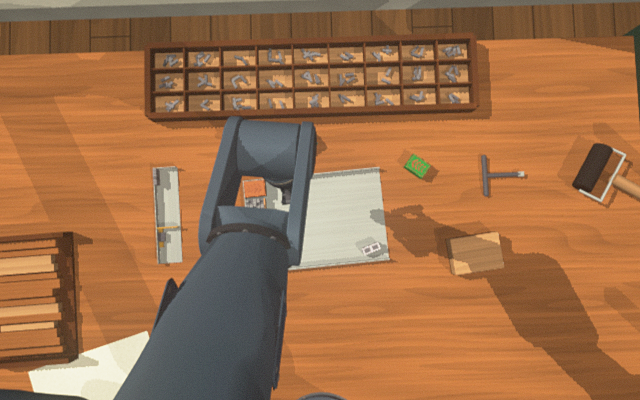

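The block sits in the corner, with its top at about (287–337, 24–95) in the wrist view. The type stands as before, and the spacer, stick, key and planer look unmoved. I'll do one numeric check and then hand in.

Run:
```python
from h import *
c=np.load('w11.npz')
hsv=cv2.cvtColor(c['color'],cv2.COLOR_BGR2HSV)
m=cv2.inRange(hsv,(2,110,60),(15,255,255));mm=np.zeros_like(m);mm[21:110,283:339]=m[21:110,283:339]
mm=cv2.morphologyEx(mm,cv2.MORPH_OPEN,np.ones((5,5)))
cs,_=cv2.findContours(mm,cv2.RETR_EXTERNAL,cv2.CHAIN_APPROX_NONE);k=max(cs,key=cv2.contourArea)
bx=cv2.boxPoints(cv2.minAreaRect(k));B=ray(c,bx,25);print(bx,B,[np.linalg.norm(B[i]-B[(i+1)%4]) for i in (0,1)])
ex=np.array([np.cos(.07),np.sin(.07)]);ey=np.array([-ex[1],ex[0]])
O=ray(c,[(341,21)],16)[0,:2]-3*ex-3*ey; print('inner corner here',O)
d=B.mean(0)[:2]-O;print('block in corner frame',d@ex,d@ey)
r=B[1]-B[0];print('yaw mod 90deg minus galley',(np.arctan2(r[1],r[0])-.07+np.pi/4)%(np.pi/2)-np.pi/4)
```

```text
[[287.  25.]
 [336.  25.]
 [336.  94.]
 [287.  94.]] [[574.398 165.188  25.   ]
 [609.926 167.727  25.   ]
 [614.115 119.881  25.   ]
 [576.356 117.238  25.   ]] [np.float64(35.61878367106649), np.float64(48.029068142599925)]
inner corner here [611.056 168.745]
block in corner frame -19.14970111729858 -24.958665078321765
yaw mod 90deg minus galley 0.0013552179280398313
```

Run:
```python
from cell import manip
print(manip.hand_in())
```

```text
the job is handed in; nothing more can be done
None
```

I pushed the copper-topped block across the galley with both fingertips until it lay flush against the far side, about 60 mm or more short of the type. Then I turned the hand and pushed the block along that side, keeping it flush, until it stopped hard against the closed end at about 9 N. I backed the hand off and raised it clear, then handed the job in at about 15 s.

- **Final position:** the last image puts the block at (-19.1, -25.0) mm from the galley corner, against the ideal (-19, -25), and within about 0.001 rad of square. The calibration is good to about 2 mm.
- **Contact stops:** the hand stopped within about 0.5 mm of the predicted position at both the far side and the closed end.
- **Everything else:** by eye, the type, spacer, stick, planer and quoin key looked unmoved; I didn't measure them. A gap stayed between the block and the type in every image I checked.
- **Disagreements:** the top and wrist cameras differed by about 2 mm on the galley's position. The measured block outline came out about 2 mm small, as expected from mask edges.

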